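Dry-fit a small granite memorial

TASK

Dry-fit the small granite memorial on the two timber bearers, in this order: lay the long base slab across the bearers, centred and square to them with its pale beds up, set the plinth on the base's long pale bed, stand the round-topped tablet upright on the plinth's pale bed, stand the bored block on the base's square pale bed, and last lower the metal vase to the bottom of the block's bore. Put every piece squarely on its bed and set it down gently, never letting it drop or topple; leave the hammer, the flange disc and the grinding head where they lie.

Things in the scene. Friction and masses are not known exactly. Their poses are not given: they have to be found in the camera images.
- cradle: Fixed setting-up cradle: plywood board 240 x 110 mm, 12 mm thick, with two brown timber bearers across it (each 35 mm wide, 110 mm long, tops level, 40 mm above the bench). Origin: centre of its underside, on the bench. x runs along the 240 mm length, bearers centred at x = -70 and +70 mm and lying along y; z up. The base belongs across both bearers, its length along the cradle's x (either way round), its centre above the cradle's origin.
- base_mid (a point): Base slab of dark polished granite, 204 (x) x 64 (y) x 20 mm (z), about 0.7 kg, lying flat on the bench. Point: its centre, 10 mm above its underside. On its top two pale sawn joint beds, flush: a long one 108 x 46 mm centred at x = -40 mm, y = 0 (for the plinth), and a square one 50 x 50 mm centred at x = +70 mm, y = 0 (for the vase block).
- plinth_mid (a point): Plinth of the same granite, a low bar 108 (x) x 46 (y) x 24 mm (z), about 0.3 kg, lying flat. Point: its centre, 12 mm above its underside. On its top, centred, a pale sawn bed 76 x 26 mm for the tablet's foot, long side along x. Goes on the base's long bed, x along the base's x (either way round).
- tablet_mid (a point): Memorial tablet of the same granite, standing upright on its foot: 76 mm wide (x), 26 mm thick (y), 84 mm high (z), straight sides to 46 mm and a half-round top of radius 38 mm; about 0.4 kg. Point: its centre, 42 mm above its foot. Goes on the plinth's bed, its width along the plinth's x (either way round).
- block_mid (a point): Vase block of the same granite, a 50 x 50 x 50 mm block with a round bore in its top, 38 mm in diameter and 36 mm deep (bore floor 14 mm above the underside), about 0.2 kg, standing bore up. Point: its centre, 25 mm above its underside, on the bore's axis; x and y are square to its sides. Goes on the base's square bed (any quarter turn).
- vase_mid (a point): Vase: a thin-walled round aluminium cup standing upright, 80 mm high, outer diameter 27 mm at the foot, 31 mm at 36 mm up, 35 mm at 46 mm up, 37 mm at the rim; about 80 g. Point: its centre on the axis, 40 mm above its foot. Its lower 36 mm go into the block's bore until the foot stands on the bore's floor, 44 mm stay above the block: hold it by that upper part, so that the fingers stay above the block.
- hammer_grip (a point): Bystander: claw hammer lying at the far side of the bench, black handle, about 260 mm long. Point: on its handle. Leave it.
- flange_mid (a point): Bystander: flat steel flange disc, 84 mm in diameter, 12 mm thick, 22 mm hole. Point: its centre. Leave it.
- head_mid (a point): Bystander: grey-green round grinding head with raised ribs, 100 mm in diameter, 39 mm high, ribs up. Point: its centre, 20 mm up. Leave it.

How it is judged:
By the outcome, as a careful person would: the job done as asked, in the order asked, and still so for the second after the job is handed in, with the robot touching nothing.
It also fails if it takes over 147 s, if anything falls off the work surface, if the arm or the gripper's body presses on something with over 40 N, if the wrist force passes 120 N, or if a joint passes its speed limit or range.

ROBOT

A 6-joint arm with a two-finger parallel gripper is mounted at the origin on the work surface. World frame = base frame: x ahead of the robot, y to its left, z up, the work surface at z = 0. Lengths are in m, angles in rad, forces in N, time in s.
With the tool pointing down it reaches from about 0.3 to 1 m from the base axis. Payload 5.1 kg.
Tool frame: the origin (TCP) lies at the very end of the fingers, on their centre line; the grasp point (between the pads) lies 19 mm behind it; z points along the fingers, y is the direction in which the jaws open and shut (so a half turn about z gives the same grasp; the last joint's range is limited). The gripper opens to 95 mm and grips with 3 to 60 N. Pads are 20 mm wide; open, the fingers measure 119 mm over their backs; the gripper's body (75 mm by 180 mm) begins 59 mm behind the grasp point.
Start: joints at [-1.293, 0.124, 1.65, -0, 1.367, -0.083], TCP at [0.229, -0.608, 0.215] pointing down, gripper open.
Joint ranges: [-2.61, 2.61], [-1.02, 2.33], [0.03, 2.71], [-1.35, 4.49], [0.32, 2.68], [-2.91, 2.91]. Speed limits (rad/s): [2.57, 2.57, 3.14, 3.14, 3.14, 3.14].

INTERFACE

Orientations are given as a unit quaternion [w, x, y, z].
In Python, from station import sense, grab_frame, calibration, finish_job gives the robot as it stands.
- The arm moves only by the shell command python3 -m inch 'ROWS' [OPENING]. ROWS is JSON, one flat list of numbers, 4 for each row, row after row: the shift along the tool's x, y, z in cm, then the turn about the tool's z in degrees. A call has 1 to 12 rows; each row is the pose to reach, as a shift and turn from the pose measured when the call began, along the tool's axes at that moment; what a row does not reach only later rows make up. A row lasts 1/8 s, in which the tool goes at most 62.5 mm and 10.7 degrees, less where a joint would pass 70% of its speed; a pose out of reach is approached as far as the arm can. A call with a gripper value outside its range is refused whole. OPENING is the gripper command: -1 is shut, 1 is fully open, values between are in proportion, set as the call begins (- or left out, the last holds). The fingers move at their own pace and stop on an object; the grip force is fixed at half the most. Time passes only in rows, so rows that repeat a pose let the fingers close. It gives the time, the measured TCP pose, the force and the opening at its end, in the units of the state.
- sense(): the state, without advancing time (a new reading comes with each control period).
- grab_frame(name): name is "scene" or "top"; returns the picture (420x560x3 uint8, red, green, blue); there is no depth.
- calibration(name): a dict with "mtx" (3x3 intrinsics, pixels), "world_from_camera" (4x4, takes a point from camera to world coordinates). Camera axes: x right, y up, looking along -z (the intrinsics and any distortion apply to the point x, -y, -z); pixel columns grow to the right and rows downward; lengths in m; the calibration is good to about 2 mm. A picture is of the moment at which its call begins. calibration takes no time and is no camera call.
- finish_job(): hands the job in, once; it reports no verdict.
The state is a dict: "clock": time; "q": joint angles; "qd": joint speeds; "tau": joint torques, N m; "tool_pos": TCP position; "ee_rot": TCP orientation; "ft_force": force on the tool from outside, world axes, zero at the start; "torque": the same for the moment, N m; "width": finger opening in m.
Only numpy, scipy, OpenCV 4.12 (cv2) and the standard library are available. Lean on these libraries where they do the work, as an engineer would, in place of code of your own. Each camera call takes 0.05 s, during which the arm holds its last target. There are 200 camera calls.

## Working session

There is one attempt and no reset: what is moved stays moved. The work goes in short steps, Python scripts to look and compute and a shell command to move; the robot and the scene stay as the last step left them, time stands still between calls to the robot, and variables do not carry over. Pictures are saved under pics/ and viewed, about 12 in all and at most 16, crops included, and the job is handed in when it is done.

```bash
mkdir -p pics; ls; python3 - <<'E'
from station import sense, grab_frame, calibration
import cv2,numpy as np
np.set_printoptions(precision=4,suppress=True)
for n in("scene","top"):
    f=grab_frame(n); cv2.imwrite(f"pics/{n}0.png",f[:,:,::-1]); c=calibration(n); print(n,c)
print(sense())
E
```

```text
pics
scene {'mtx': array([[383.7929,   0.    , 277.3547],
       [  0.    , 383.7929, 207.2409],
       [  0.    ,   0.    ,   1.    ]]), 'world_from_camera': array([[ 0.8452, -0.2686,  0.4621,  0.9593],
       [ 0.534 ,  0.4607, -0.7089, -0.5419],
       [-0.0225,  0.8459,  0.5328,  0.4608],
       [ 0.    ,  0.    ,  0.    ,  1.    ]])}
top {'mtx': array([[401.5705,   0.    , 283.0907],
       [  0.    , 401.5705, 207.9118],
       [  0.    ,   0.    ,   1.    ]]), 'world_from_camera': array([[ 0.0174,  0.9977, -0.0652,  0.5363],
       [-0.9998,  0.0175,  0.0013,  0.0043],
       [ 0.0024,  0.0652,  0.9979,  1.1379],
       [ 0.    ,  0.    ,  0.    ,  1.    ]])}
{'clock': 0.1, 'q': array([-1.2927,  0.1244,  1.6515, -0.    ,  1.3675, -0.0825]), 'qd': array([ 0.0008, -0.0002, -0.0028,  0.0004, -0.0005,  0.0012]), 'tau': array([ -0.0001, -41.8883, -36.1097,   0.0776,   0.0461,  -0.0001]), 'tool_pos': array([ 0.2292, -0.6076,  0.2135]), 'ee_rot': array([-0.0009,  0.9838,  0.1794, -0.0001]), 'ft_force': array([0.3037, 0.6308, 0.0686]), 'torque': array([-0.0269,  0.0144, -0.0035]), 'width': 0.09477230129596732}
```

View pics/top0.png

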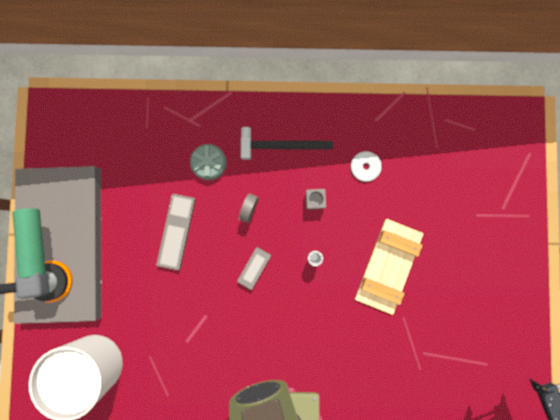

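View pics/scene0.png

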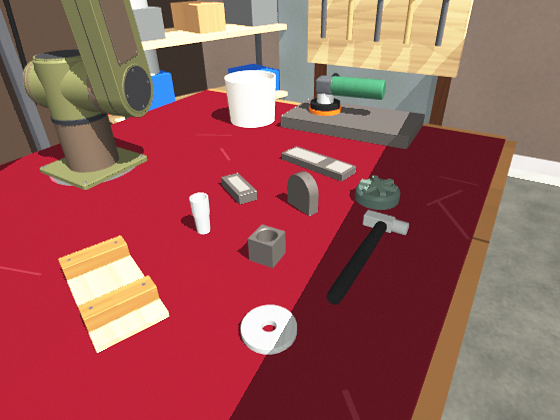

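The top view shows the base at (176,232), tablet (248,208), plinth (254,269), vase (315,258), block (316,199) and cradle (390,267). The bystanders lie along y≈145-165. The scene view confirms the tablet, vase and block are upright.

```bash
cat > h.py <<'E'
import numpy as np,cv2
from station import sense, grab_frame, calibration
np.set_printoptions(precision=4,suppress=True)
def ray(n,uv):
    c=calibration(n);K=c["mtx"];T=c["world_from_camera"]
    uv=np.atleast_2d(np.float64(uv))
    d=np.c_[(uv[:,0]-K[0,2])/K[0,0],-(uv[:,1]-K[1,2])/K[1,1],-np.ones(len(uv))]
    return T[:3,3],d@T[:3,:3].T
def cast(n,uv,z):
    o,d=ray(n,uv); return (o+d*((z-o[2])/d[:,2])[:,None])[:,:2]
def proj(n,P):
    c=calibration(n);K=c["mtx"];T=c["world_from_camera"]
    p=(np.atleast_2d(P)-T[:3,3])@T[:3,:3]
    return np.c_[K[0,0]*p[:,0]/-p[:,2]+K[0,2],K[1,1]*-p[:,1]/-p[:,2]+K[1,2]]
def rect(pts):
    """min-area rect in mm of world xy points: centre(m), long, short(mm), long-axis angle deg"""
    (cx,cy),(w,h),a=cv2.minAreaRect(np.float32(pts*1000))
    if w<h:w,h,a=h,w,a+90
    return np.array([cx/1000,cy/1000,w,h,(a+90)%180-90])
def tool():
    s=sense();w,x,y,z=s["ee_rot"]
    from scipy.spatial.transform import Rotation as R
    return s["tool_pos"],R.from_quat([x,y,z,w]).as_matrix()
def go(x,y,z,yaw=None):
    """rows needed (cm, deg) to take TCP to x,y,z with jaw axis (tool y) at yaw deg in world (mod 180)"""
    p,R=tool();d=R.T@(np.array([x,y,z])-p)*100
    a=0
    if yaw is not None:
        cur=np.degrees(np.arctan2(R[1,1],R[0,1]))
        a=-((yaw-cur+90)%180-90)   # tool z is down
    return np.round(np.r_[d,a],2)
E
python3 - <<'E'
from h import *
im=cv2.imread("pics/top0.png");S=4
b=im[120:330,140:440];b=cv2.resize(b,None,fx=S,fy=S,interpolation=cv2.INTER_CUBIC)
hsv=cv2.cvtColor(b,cv2.COLOR_BGR2HSV)
red=((hsv[...,0]>165)|(hsv[...,0]<4))&(hsv[...,1]>150)
def show(name,m,zs,amin=300):
    cs,_=cv2.findContours(m.astype(np.uint8),cv2.RETR_EXTERNAL,cv2.CHAIN_APPROX_NONE)
    for c in cs:
        if cv2.contourArea(c)<amin:continue
        uv=(c[:,0]+.5)/S-.5+[140,120]
        print(name,"px",uv.mean(0),[(z,rect(cast("top",uv,z))) for z in zs])
show("obj",~red,[0.01,.04])
g=b.astype(int);sp=g.max(2)-g.min(2)
show("pale",(~red)&(sp<45)&(g.min(2)>150),[.02,.024])
show("wood",(~red)&(hsv[...,0]>8)&(hsv[...,0]<19)&(hsv[...,1]>115),[.04])
cv2.imwrite("pics/c0.png",cv2.resize(b,(800,560)))
E
```

```text
obj px [200.2854 322.5802] [(0.01, array([  0.2889,   0.2258,  46.96  ,   6.6188, -35.2678])), (0.04, array([  0.2955,   0.2199,  45.711 ,   6.4427, -35.2678]))]
obj px [314.9162 258.0322] [(0.01, array([ 0.4715, -0.0884, 47.883 , 47.5084,  0.9871])), (0.04, array([ 0.4732, -0.0859, 46.6094, 46.2448,  0.987 ]))]
obj px [253.6853 268.0466] [(0.01, array([  0.4406,   0.082 , 116.0306,  52.1417, -28.4424])), (0.04, array([  0.4431,   0.0799, 112.9444,  50.7548, -28.4424]))]
obj px [389.7336 266.5895] [(0.01, array([  0.4519,  -0.299 , 249.5714, 127.9123, -20.7686])), (0.04, array([  0.4541,  -0.291 , 242.9331, 124.51  , -20.7686]))]
obj px [175.3428 231.69  ] [(0.01, array([  0.5386,   0.3038, 212.1683,  71.8573, -10.4369])), (0.04, array([  0.5386,   0.2958, 206.5249,  69.946 , -10.4369]))]
obj px [247.6783 207.8501] [(0.01, array([  0.6096,   0.1028,  82.9066,  38.7818, -19.2822])), (0.04, array([  0.6076,   0.1002,  80.7014,  37.7503, -19.2822]))]
obj px [315.3669 198.5647] [(0.01, array([ 0.6378, -0.0879, 60.1203, 59.4997,  2.4532])), (0.04, array([ 0.6351, -0.0854, 58.5212, 57.9171
[... 1601 characters left out ...]
12,  47.5923, -87.626 ]))]
pale px [206.9886 171.3054] [(0.02, array([  0.7111,   0.2177,  53.2952,  26.8739, -88.9816])), (0.024, array([  0.7105,   0.217 ,  53.1045,  26.7778, -88.9816]))]
pale px [365.8514 166.1442] [(0.02, array([  0.7305,  -0.2267,  85.102 ,  82.3579, -89.6275])), (0.024, array([  0.7298,  -0.2259,  84.7975,  82.063 , -89.6274]))]
pale px [245.2961 142.7819] [(0.02, array([ 0.7927,  0.1131, 85.6866, 22.5163,  1.3138])), (0.024, array([ 0.7918,  0.1127, 85.38  , 22.4357,  1.3138]))]
wood px [379.928  288.9534] [(0.04, array([  0.3919,  -0.2668, 123.7494,  47.7288,  64.4688]))]
wood px [398.888  242.5968] [(0.04, array([  0.5192,  -0.3159, 120.5705,  45.0318,  69.8455]))]
```

View pics/c0.png

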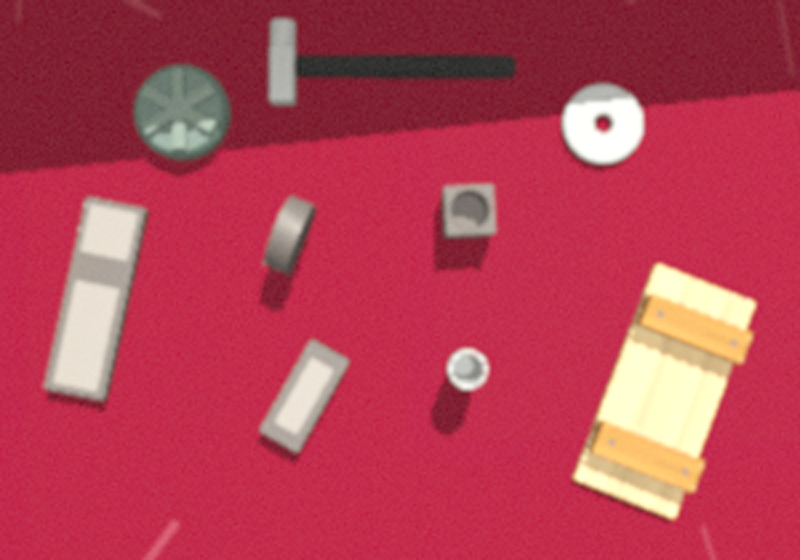

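```bash
python3 - <<'E'
from h import *
im=cv2.imread("pics/top0.png");S=4
hs=cv2.cvtColor(im,cv2.COLOR_BGR2HSV)
for n,(u,v) in dict(bearer=(700,330),board=(660,380),shad=(660,345),shadow2=(640,480),bseside=(637,320),bed=(95,340),gran=(100,270),edge=(62,300),blktop=(450,190),plb=(300,385),plg=(280,435)).items():
    x,y=int(140+u/2.667),int(120+v/2.667); print(n,im[y,x],hs[y,x])
b=cv2.resize(im[120:330,140:440],None,fx=S,fy=S,interpolation=cv2.INTER_CUBIC)
hsv=cv2.cvtColor(b,cv2.COLOR_BGR2HSV);mn=b.min(2)
def cen(name,m,z,amin=250,win=None):
    m=m.astype(np.uint8)
    if win: k=np.zeros_like(m);x0,y0,x1,y1=[int(t) for t in win];k[(y0-120)*S:(y1-120)*S,(x0-140)*S:(x1-140)*S]=1;m=m*k
    m=cv2.morphologyEx(m,cv2.MORPH_OPEN,np.ones((5,5)))
    cs,_=cv2.findContours(m,cv2.RETR_EXTERNAL,cv2.CHAIN_APPROX_NONE)
    for c in cs:
        if cv2.contourArea(c)<amin:continue
        M=cv2.moments(c);uv0=(np.array([M['m10'],M['m01']])/M['m00']+.5)/S-.5+[140,120]
        uv=(c[:,0]+.5)/S-.5+[140,120]
        print(name,uv0,"cent",cast("top",uv0,z)[0],"rect",rect(cast("top",uv,z)))
cen("basebed",mn>200,.02,win=(150,185,205,280))
cen("plbed",mn>200,.024,win=(230,240,280,300))
cen("pltop",mn>125,.024,win=(230,240,280,300))
cen("blktop",mn>125,.05,win=(295,180,335,220))
cen("vase",mn>140,.08,win=(300,240,335,280))
cen("board",(b[...,1]>105),.012,win=(345,210,435,325))
s=hsv[...,1]
cen("bearer",(b[...,1]>110)&(hsv[...,2]>200)&(s>115),.04,win=(345,210,435,325))
cen("tablet",(b[...,1]>80),.05,win=(230,185,265,230))
E
```

```text
bearer [111 195 254] [ 18 144 254]
board [200 254 255] [ 29  55 255]
shad [139 189 218] [ 19  92 218]
shadow2 [135 184 212] [ 19  93 212]
bseside [ 88 127 173] [ 14 125 173]
bed [212 226 234] [ 19  24 234]
gran [155 163 173] [ 13  27 173]
edge [119 120 187] [  0  93 187]
blktop [165 172 185] [ 11  28 185]
plb [215 228 236] [ 19  23 236]
plg [162 169 178] [ 13  23 178]
basebed [171.8554 245.4939] cent [0.4996 0.3092] rect [  0.4999   0.3091 105.9911  43.8424 -10.5105]
basebed [180.4881 206.66  ] cent [0.6078 0.289 ] rect [  0.6079   0.2889  48.0427  47.6228 -10.6612]
plbed [253.6001 267.9908] cent [0.442  0.0811] rect [  0.4419   0.0812  75.0571  25.2219 -28.6573]
pltop [253.5991 267.8655] cent [0.4423 0.0811] rect [  0.4425   0.0811 108.9397  46.5619 -28.6565]
blktop [315.7813 198.15  ] cent [ 0.6356 -0.0855] rect [  0.6356  -0.0855  50.9679  50.7678 -86.4989]
vase [315.0216 257.9371] cent [ 0.4756 -0.083 ] rect [ 0.476  -0.0831 41.0201 40.7371 45.9728]
board [389.3357 266.3437] cent [ 0.452  -0.2958] rect [  0.4522  -0.2986 247.4136 125.6846 -20.8042]
bearer [382.8758 291.3194] cent [ 0.3867 -0.2709] rect [  0.3868  -0.2705 113.5868  38.8969  70.2924]
bearer [400.9433 243.3914] cent [ 0.5168 -0.32  ] rect [  0.518   -0.3202 113.4162  37.883   69.7614]
tablet [247.2698 206.3694] cent [0.6099 0.1002] rect [  0.6085   0.1018  78.062   33.0655 -22.5218]
```

```bash
python3 -c "
from h import *
print(go(.539,.3018,.2,79.4)); print(tool())"
```

```text
[ 61.08 -74.15   1.5   31.27]
(array([ 0.2292, -0.6076,  0.2135]), array([[ 0.9357,  0.3529, -0.0005],
       [ 0.3529, -0.9357,  0.0018],
       [ 0.0001, -0.0019, -1.    ]]))
```

```bash
python3 -m inch '[5,-6,0,3, 61,-74,1.5,31.3, 61,-74,1.5,31.3, 61,-74,1.5,31.3, 61,-74,1.5,31.3, 61,-74,1.5,31.3, 61,-74,1.5,31.3, 61,-74,1.5,31.3, 61,-74,1.5,31.3, 61,-74,1.5,31.3, 61,-74,1.5,31.3, 61,-74,1.5,31.3]' 1; python3 -c "
from h import *
print(go(.539,.3018,.15,79.4)); print(sense()['q'])"
```

```text
clock: 1.6
tool_pos: [0.4713, 0.1039, 0.203]
ee_rot: [-0.001, 0.996, -0.092, -0.0]
ft_force: [1.2, -1.3, -0.1]
width: 0.0951
[  3.02 -20.69   5.33  -0.  ]
[ 0.1047 -0.2503  2.0261  0.0016  1.3659  1.8602]
```

```bash
python3 -m inch '[3,-20.7,5.3,0, 3,-20.7,5.3,0, 3,-20.7,5.3,0, 3,-20.7,5.3,0, 3,-20.7,12,0, 3,-20.7,16,0, 3,-20.7,16,0, 3,-20.7,16,0]' 1; python3 -c "
from h import *
print(go(.539,.3018,.004,79.4)); print(sense()['q'])
cv2.imwrite('pics/s1.png',grab_frame('scene')[:,:,::-1])"
```

```text
clock: 2.6
tool_pos: [0.5399, 0.3025, 0.045]
ee_rot: [-0.001, 0.996, -0.092, 0.001]
ft_force: [-0.2, 0.6, 0.7]
width: 0.095
[-0.08  0.09  4.1  -0.01]
[0.4233 0.2139 1.851  0.0017 1.074  2.1784]
```

View pics/s1.png

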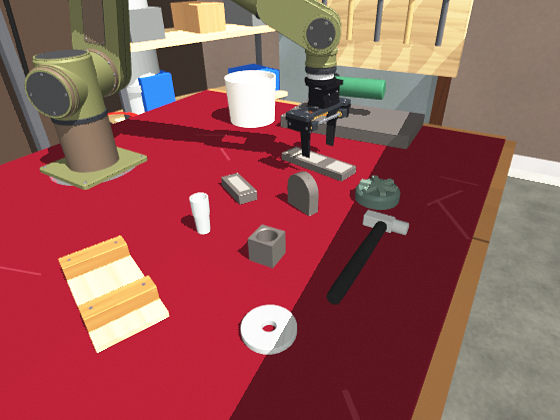

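The gripper straddles the base slab mid-length, with fingers at about (305,150) and (332,140). Next: descend and grip.

```bash
python3 -m inch '[-0.1,0.1,2.5,0, -0.1,0.1,3.8,0, -0.1,0.1,4.0,0, -0.1,0.1,4.0,0]' 1;  python3 -m inch '[0,0,0,0,0,0,0,0,0,0,0,0,0,0,0,0,0,0,0,0,0,0,0,0]' -1;python3 -m inch '[0,0,-1,0,0,0,-2,0,0,0,-5,0,0,0,-10,0,0,0,-10,0,0,0,-10,0]'; python3 -c "
from h import *
print(go(.452,-.2955,.15,69.6)); print(sense()['q'])"
```

```text
clock: 3.15
tool_pos: [0.5402, 0.3023, 0.007]
ee_rot: [-0.002, 0.996, -0.092, 0.002]
ft_force: [0.5, 0.1, 0.7]
width: 0.095
clock: 3.9
tool_pos: [0.5402, 0.3023, 0.0071]
ee_rot: [-0.002, 0.996, -0.092, 0.002]
ft_force: [-0.6, -0.8, 1.8]
width: 0.0641
clock: 4.65
tool_pos: [0.5386, 0.3014, 0.1056]
ee_rot: [-0.001, 0.996, -0.092, 0.001]
ft_force: [-0.6, -0.2, -7.5]
width: 0.0639
[ 2.48 60.25 -4.62  9.79]
[0.4226 0.1407 1.822  0.0015 1.1754 2.178 ]
```

```bash
python3 -m inch '[0,2,-4.5,0, 0.4,7,-4.5,1, 0.8,13,-4.5,2, 1.2,19,-4.5,3, 1.4,25,-4.5,4, 1.6,31,-4.5,5, 1.8,37,-4.5,6, 2,43,-4.5,7, 2.2,49,-4.5,8, 2.4,55,-4.5,9, 2.5,59,-4.5,9.8, 2.5,60.2,-4.5,9.8]';  python3 -m inch '[0,0,0,0,0,0,0,0]'; python3 -c "
from h import *
t=np.radians(-20.4)
print(go(.452+.0011*np.cos(t),-.2955+.0011*np.sin(t),.06,69.6)); print(sense()['q'],sense()['width'])
cv2.imwrite('pics/t2.png',grab_frame('top')[:,:,::-1])
cv2.imwrite('pics/s2.png',grab_frame('scene')[:,:,::-1])"
```

```text
clock: 6.15
tool_pos: [0.4501, -0.296, 0.1455]
ee_rot: [-0.003, 0.984, -0.179, -0.001]
ft_force: [-0.3, -0.1, -6.1]
width: 0.0639
clock: 6.4
tool_pos: [0.4494, -0.2943, 0.1436]
ee_rot: [-0.004, 0.984, -0.178, -0.003]
ft_force: [0.8, 0.2, -6.4]
width: 0.0634
[ 0.45  0.08  8.35 -0.13]
[-0.6819 -0.0647  1.9657  0.0043  1.2494  1.2459] 0.06341414766591191
```

View pics/s2.png

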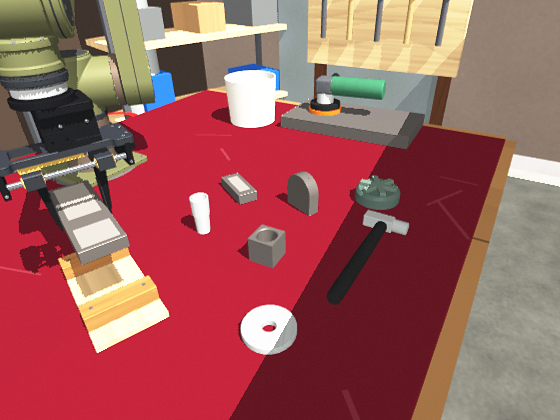

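The slab hangs level over the cradle, with the far bearer hidden at about (90,260). Lowering.

```bash
python3 -m inch '[0.2,0.05,2,-0.1, 0.4,0.1,5,-0.1, 0.45,0.1,7.5,-0.1, 0.45,0.1,8.3,-0.1, 0.45,0.1,8.3,-0.1, 0.45,0.1,8.3,-0.1]'; python3 -c "
from h import *
t=np.radians(-20.4)
print(go(.452+.0011*np.cos(t),-.2955+.0011*np.sin(t),.048,69.6)); print(sense()['ft_force'])
cv2.imwrite('pics/t3.png',grab_frame('top')[100:350,280:480,::-1])
cv2.imwrite('pics/s3.png',cv2.resize(grab_frame('scene')[130:360,20:200,::-1],None,fx=2.5,fy=2.5))"
```

```text
clock: 7.25
tool_pos: [0.4547, -0.2971, 0.063]
ee_rot: [-0.003, 0.984, -0.177, -0.001]
ft_force: [0.4, 0.3, -5.3]
width: 0.0639
[-0.19 -0.04  1.5   0.01]
[ 0.4152  0.2947 -5.3349]
```

View pics/s3.png

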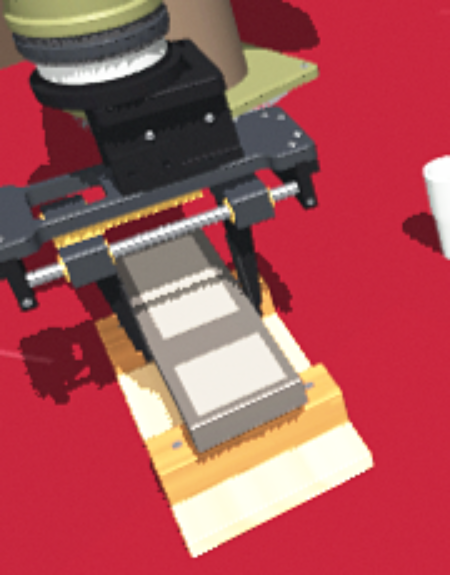

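The slab is square over both bearers, with equal bearer overhang on each side. Now a gentle set-down.

```bash
python3 -m inch '[-0.2,0,0.6,0, -0.2,0,1.1,0, -0.2,0,1.3,0, -0.2,0,1.3,0]'; python3 -m inch '[0,0,0.15,0, 0,0,0.25,0, 0,0,0.25,0]'; python3 -c "
from h import *
t=np.radians(-20.4)
print(go(.452+.0011*np.cos(t),-.2955+.0011*np.sin(t),.047,69.6)); print(sense()['ft_force'])"
```

```text
clock: 7.85
tool_pos: [0.4526, -0.2962, 0.0498]
ee_rot: [-0.003, 0.984, -0.177, -0.001]
ft_force: [-0.2, 0.0, -6.3]
width: 0.0637
clock: 8.22
tool_pos: [0.4526, -0.2963, 0.0474]
ee_rot: [-0.003, 0.984, -0.177, -0.001]
ft_force: [-0.9, 1.4, -4.9]
width: 0.0636
[ 0.03 -0.05  0.04  0.01]
[-0.8629  1.3777 -4.9102]
```

```bash
python3 -m inch '[0,0,0.1,0, 0,0,0.15,0, 0,0,0.15,0]'; python3 -m inch '[0,0,0.1,0, 0,0,0.15,0, 0,0,0.15,0]'; python3 -c "
from h import *
print(sense()['torque'])"
```

```text
clock: 8.6
tool_pos: [0.4528, -0.2964, 0.0471]
ee_rot: [-0.003, 0.984, -0.177, -0.001]
ft_force: [-4.5, 2.8, 2.9]
width: 0.0633
clock: 8.98
tool_pos: [0.4528, -0.2964, 0.0471]
ee_rot: [-0.003, 0.984, -0.177, -0.001]
ft_force: [-6.4, 4.9, 6.6]
width: 0.0638
[ 0.5365  0.8853 -0.042 ]
```

```bash
python3 -m inch '[0,0,0,0,0,0,0,0,0,0,0,0,0,0,-0.2,0]' 0.8; python3 -m inch '[0,0,-2,0, 0,0,-6,0, 0,0,-12,0,0,0,-12,0]' ; python3 -c "
from h import *
print(go(.4421,.0811,.12,61.34)); print(go(.4421,.0811,.004,61.34))"
```

```text
clock: 9.48
tool_pos: [0.4528, -0.2964, 0.049]
ee_rot: [-0.003, 0.984, -0.177, -0.001]
ft_force: [0.1, 1.2, 0.2]
width: 0.0853
clock: 9.98
tool_pos: [0.4564, -0.2998, 0.1774]
ee_rot: [0.001, 0.984, -0.177, 0.005]
ft_force: [0.0, -0.5, 0.3]
width: 0.0855
[-14.66 -35.21   5.63   8.28]
[-14.77 -35.2   17.22   8.28]
```

```bash
python3 -m inch '[-2.5,-6,0,2, -5,-12,0,4, -7.5,-18,0,6, -10,-24,1,8, -12.5,-30,3,8.3, -14,-34,5,8.3, -14.7,-35.2,6,8.3, -14.7,-35.2,9,8.3, -14.7,-35.2,12,8.3, -14.7,-35.2,12,8.3]'; python3 -c "
from h import *
print(go(.4421,.0811,.006,61.34))
im=grab_frame('top')[:,:,::-1];cv2.imwrite('pics/t4.png',im)
S=4;b=cv2.resize(im[120:330,140:440],None,fx=S,fy=S,interpolation=cv2.INTER_CUBIC);m=(b.min(2)>200).astype(np.uint8);m[:,:220*S]=0
m=cv2.morphologyEx(m,cv2.MORPH_OPEN,np.ones((5,5)))
for c in cv2.findContours(m,0,cv2.CHAIN_APPROX_NONE)[0]:
  if cv2.contourArea(c)>250: M=cv2.moments(c);u=(np.array([M['m10'],M['m01']])/M['m00']+.5)/S-.5+[140,120];print(u,cast('top',u,.06),rect(cast('top',(c[:,0]+.5)/S-.5+[140,120],.06)))
cv2.imwrite('pics/t4c.png',cv2.resize(im[190:330,320:450],None,fx=4,fy=4))
"
```

```text
clock: 11.22
tool_pos: [0.4403, 0.0803, 0.0542]
ee_rot: [0.001, 0.969, -0.248, 0.002]
ft_force: [0.2, -0.5, 0.8]
width: 0.0854
[ 0.1  -0.17  4.82 -0.06]
[362.3527 298.9232] [[ 0.3686 -0.2115]] [ 0.3685 -0.2111 17.0576 10.1953 72.6891]
[389.0152 281.9821] [[ 0.4143 -0.2822]] [  0.4144  -0.2824 106.2807  44.1469 -20.3106]
[373.9813 263.6439] [[ 0.4621 -0.2421]] [  0.4632  -0.2423  80.7937  24.3454 -20.9549]
[403.297  243.2157] [[ 0.5177 -0.3204]] [  0.5176  -0.3205  48.4119  48.1968 -20.6   ]
[394.216  226.5029] [[ 0.562  -0.2961]] [ 0.5563 -0.3063 75.9598 25.6794 71.6404]
[369.2553 167.7776] [[ 0.7198 -0.2286]] [ 0.7189 -0.2306 66.0078 56.2843  0.286 ]
```

View pics/t4c.png

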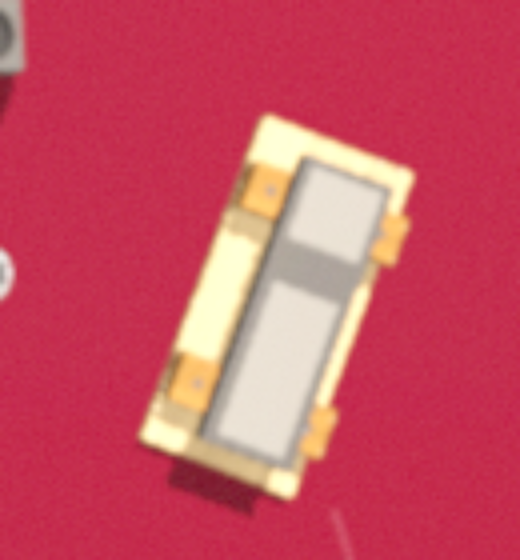

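The slab lies centred on both bearers, its long bed at (389,282) and square bed at (403,243). Measured centre is (0.4519,-0.2961) at -20.3°, within 1 mm of target. On to the plinth.

```bash
python3 -m inch '[0.1,-0.2,2.5,0, 0.1,-0.2,4.3,0, 0.1,-0.2,4.7,0, 0.1,-0.2,4.7,0]';  python3 -m inch '[0,0,0,0,0,0,0,0,0,0,0,0,0,0,0,0,0,0,0,0,0,0,0,0]' -1;python3 -m inch '[0,0,-1,0,0,0,-2,0,0,0,-6,0,0,0,-12,0,0,0,-14,0,0,0,-14,0]'; python3 -c "
from h import *
print(go(.4143,-.2822,.14,69.7)); print(sense()['q'])"
```

```text
clock: 11.78
tool_pos: [0.445, 0.0813, 0.0102]
ee_rot: [0.0, 0.969, -0.248, 0.005]
ft_force: [-0.2, 0.3, 0.2]
width: 0.0854
clock: 12.52
tool_pos: [0.4448, 0.081, 0.0103]
ee_rot: [0.001, 0.969, -0.248, 0.005]
ft_force: [-1.9, -2.6, 2.3]
width: 0.0455
clock: 13.28
tool_pos: [0.4452, 0.0818, 0.153]
ee_rot: [-0.0, 0.969, -0.248, 0.007]
ft_force: [-0.2, 0.2, -3.0]
width: 0.0458
[14.77 33.41  1.37 -8.43]
[ 0.0657 -0.2955  2.1475 -0.0042  1.2757  2.1391]
```

```bash
python3 -m inch '[1,2,0,0, 3.2,7,0,-2, 5.9,13,0,-4, 8.5,19,0,-6, 11,25,0,-8, 13.5,30.5,0,-8.4, 14.7,33,1,-8.4, 14.8,33.4,3,-8.4, 14.8,33.4,3,-8.4, 14.8,33.4,3,-8.4]'; python3 -c "
from h import *
print(go(.4166,-.283,.076,69.7)); print(sense()['ft_force'],sense()['torque'],tool()[1][:,2])"
```

```text
clock: 14.52
tool_pos: [0.4145, -0.2815, 0.123]
ee_rot: [-0.0, 0.984, -0.176, 0.007]
ft_force: [-0.0, -0.1, -1.9]
width: 0.0457
[ 0.19  0.08  4.7  -0.  ]
[-0.0164 -0.1054 -1.9409] [ 0.0374  0.0248 -0.0459] [ 0.0131 -0.002  -0.9999]
```

```bash
python3 -m inch '[0.1,0,1.5,0, 0.2,0.1,3.5,0, 0.2,0.1,4.6,0, 0.2,0.1,4.7,0, 0.2,0.1,4.7,0]'; python3 -c "
from h import *
print(go(.4166,-.283,.0715,69.7)); print(sense()['ft_force'],sense()['torque'],tool()[1][:,2])
cv2.imwrite('pics/s5.png',cv2.resize(grab_frame('scene')[130:360,20:200,::-1],None,fx=2.5,fy=2.5))"
```

```text
clock: 15.15
tool_pos: [0.417, -0.2834, 0.0765]
ee_rot: [0.0, 0.984, -0.176, 0.007]
ft_force: [-0.1, -0.7, -2.3]
width: 0.0458
[-0.06 -0.02  0.5   0.02]
[-0.051  -0.6502 -2.3473] [ 0.064  0.047 -0.006] [ 0.0138 -0.0025 -0.9999]
```

View pics/s5.png

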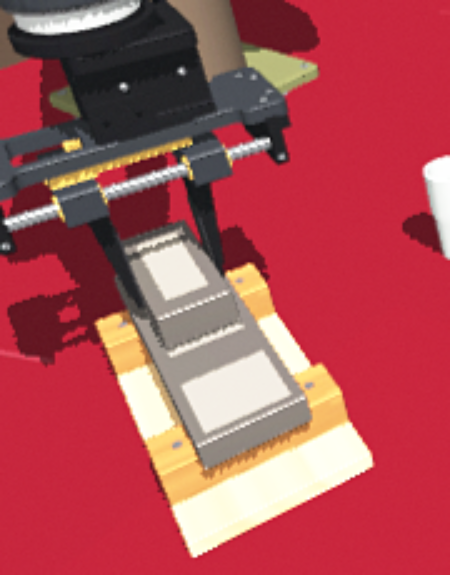

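The plinth hovers parallel over the long bed, with a thin pale rim visible at about (205,340). Lowering gently.

```bash
python3 -m inch '[-0.05,0,0.3,0, -0.05,0,0.5,0, -0.05,0,0.5,0]'; python3 -m inch '[0,0,0.1,0, 0,0,0.2,0, 0,0,0.2,0]';python3 -m inch '[0,0,0.1,0, 0,0,0.15,0, 0,0,0.15,0]'; python3 -c "
from h import *
print(sense()['torque'])"
```

```text
clock: 15.58
tool_pos: [0.4167, -0.2834, 0.0717]
ee_rot: [0.0, 0.984, -0.176, 0.007]
ft_force: [0.4, 0.1, -3.3]
width: 0.0459
clock: 15.95
tool_pos: [0.4169, -0.2835, 0.0703]
ee_rot: [0.0, 0.984, -0.176, 0.007]
ft_force: [-1.8, 1.3, 3.0]
width: 0.0459
clock: 16.32
tool_pos: [0.4168, -0.2835, 0.0703]
ee_rot: [0.0, 0.984, -0.176, 0.007]
ft_force: [-4.3, 4.7, 9.5]
width: 0.0457
[ 0.7312  1.079  -0.0213]
```

```bash
python3 -m inch '[0,0,0,0,0,0,0,0,0,0,0,0,0,0,-0.3,0]' 0.6; python3 -m inch '[0,0,-2,0, 0,0,-6,0, 0,0,-12,0,0,0,-12,0]' ; python3 - <<'E'
from h import *
a=cv2.imread('pics/scene0.png')[165:220,280:330];b=cv2.imread('pics/top0.png')[185:230,228:270]
a=cv2.resize(a,None,fx=8,fy=8,interpolation=cv2.INTER_CUBIC);b=cv2.resize(b,(392,440),interpolation=cv2.INTER_CUBIC)
cv2.imwrite('pics/tab.png',np.hstack([a,b]))
E
```

```text
clock: 16.82
tool_pos: [0.4166, -0.2833, 0.0729]
ee_rot: [-0.0, 0.984, -0.176, 0.006]
ft_force: [-0.1, -0.2, 0.2]
width: 0.0753
clock: 17.32
tool_pos: [0.4178, -0.2854, 0.1996]
ee_rot: [0.003, 0.984, -0.176, 0.012]
ft_force: [-0.0, 0.1, -0.5]
width: 0.0759
```

View pics/tab.png

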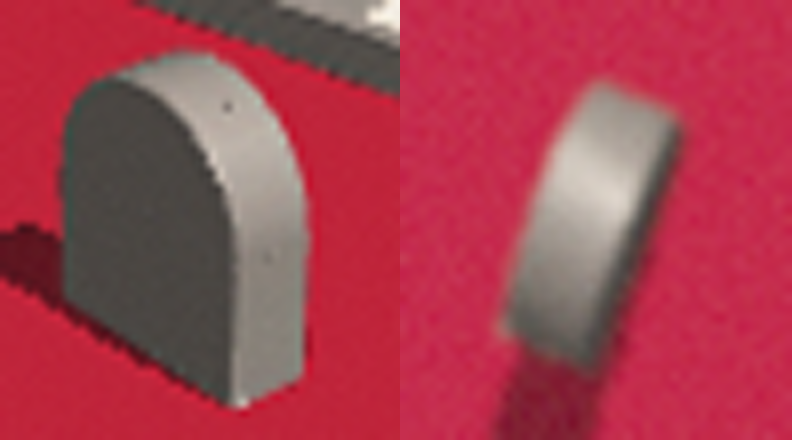

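```bash
python3 -m inch '[0,0,0,0]'; python3 - <<'E'
from h import *
p=cast('scene',[(287.3,202.4),(309.0,215.4),(317.5,211.4)],0);print(p)
A,B,C=p;d=A-B;e=C-B;print(np.hypot(*d)*1e3,np.hypot(*e)*1e3,np.degrees(np.arctan2(d[1],d[0])),np.degrees(np.arctan2(e[1],e[0])),'centre',(A+C)/2)
for q in [(228+(u-400)*42/392,185+v*45/440) for u,v in[(500,328),(595,370),(683,122),(603,78)]]: print(q,cast('top',q,0),cast('top',q,.05))
print(tool()[1][:,2])
E
```

```text
clock: 17.45
tool_pos: [0.4176, -0.2852, 0.1992]
ee_rot: [0.003, 0.984, -0.176, 0.011]
ft_force: [-0.4, -0.6, -0.5]
width: 0.0764
[[0.5682 0.1003]
 [0.6368 0.0777]
 [0.6454 0.1012]]
72.2322860932231 25.04805590488605 161.75745897686357 70.04576171012319 centre [0.6068 0.1008]
(238.71428571428572, 218.54545454545456) [[0.5783 0.1281]] [[0.5764 0.1226]]
(248.89285714285714, 222.8409090909091) [[0.5666 0.0989]] [[0.5653 0.0948]]
(258.32142857142856, 197.47727272727272) [[0.6392 0.0738]] [[0.6346 0.0707]]
(249.75, 192.97727272727272) [[0.6516 0.0985]] [[0.6465 0.0943]]
[ 0.0215 -0.0094 -0.9997]
```

```bash
python3 -c "
from h import *
print(go(.607,.0995,.15,71)); print(sense()['q'])"
```

```text
[  4.31 -42.66   4.96  -1.29]
[-0.7094 -0.2073  1.9973  0.0071  1.3292  1.2138]
```

```bash
python3 -m inch '[0.3,-3,0,0, 0.8,-9,0,0, 1.4,-15,0,0, 2,-21,0,0, 2.6,-27,0,-1.3, 3.2,-33,1,-1.3, 3.8,-38,3,-1.3, 4.2,-41.5,5,-1.3, 4.3,-42.7,5,-1.3, 4.3,-42.7,5,-1.3, 4.3,-42.7,5,-1.3]'; python3 -c "
from h import *
print(go(.607,.0995,.032,71)); print(sense()['q'],tool()[1][:,2])
im=grab_frame('top')[:,:,::-1]
S=4;b=cv2.resize(im[120:330,140:440],None,fx=S,fy=S,interpolation=cv2.INTER_CUBIC);m=(b.min(2)>200).astype(np.uint8);m[:,:220*S]=0
m=cv2.morphologyEx(m,cv2.MORPH_OPEN,np.ones((5,5)))
for c in cv2.findContours(m,0,cv2.CHAIN_APPROX_NONE)[0]:
  if cv2.contourArea(c)>250: M=cv2.moments(c);u=(np.array([M['m10'],M['m01']])/M['m00']+.5)/S-.5+[140,120];print(u,cast('top',u,.084),rect(cast('top',(c[:,0]+.5)/S-.5+[140,120],.084)))
cv2.imwrite('pics/c6.png',np.hstack([cv2.resize(im[190:330,320:450],None,fx=3,fy=3),cv2.resize(im[150:290,200:330],None,fx=3,fy=3)]))
"
```

```text
clock: 18.82
tool_pos: [0.6072, 0.0989, 0.1504]
ee_rot: [0.003, 0.986, -0.165, 0.012]
ft_force: [-0.9, -1.0, 0.7]
width: 0.0763
[-0.33 -0.08 11.83 -0.05]
[ 0.0797  0.0831  1.8051 -0.0122  1.2318  1.9868] [ 0.0225 -0.0098 -0.9997]
[362.3596 298.9206] [[ 0.3723 -0.2067]] [ 0.3722 -0.2063 16.5979 10.3536 74.0171]
[391.598  283.1636] [[ 0.4141 -0.2825]] [  0.4142  -0.2827  74.5018  24.5393 -20.0278]
[373.9871 263.6417] [[ 0.4637 -0.2366]] [  0.465   -0.2368  79.1155  23.9199 -20.7253]
[403.3281 243.2527] [[ 0.518  -0.3133]] [  0.5181  -0.3132  47.9147  47.2643 -20.6925]
[394.5105 226.6007] [[ 0.5612 -0.2902]] [ 0.5559 -0.3006 76.7455 25.2222 72.4778]
[369.2659 167.7767] [[ 0.7157 -0.2234]] [ 0.7149 -0.2254 64.5382 55.0311  0.286 ]
```

View pics/c6.png

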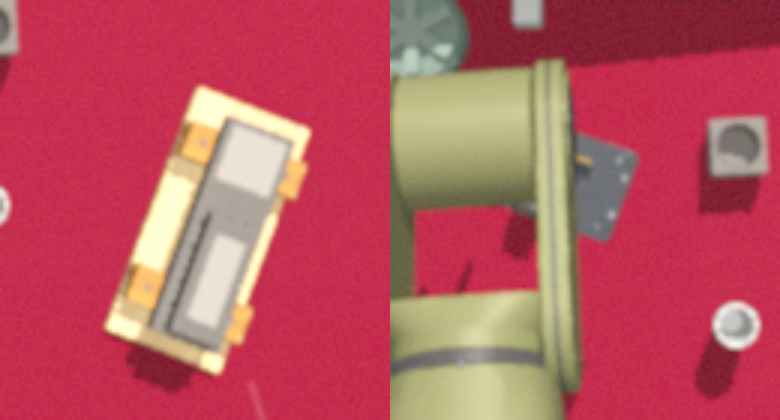

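The plinth is on its bed, with its bed at (392,283) measured within 0.5 mm of the base's bed centre. Now the tablet.

```bash
python3 -m inch '[-0.2,0,3,0, -0.3,-0.1,7,0, -0.3,-0.1,10.5,0, -0.3,-0.1,11.8,0, -0.3,-0.1,11.8,0, -0.3,-0.1,11.8,0]';  python3 -m inch '[0,0,0,0,0,0,0,0,0,0,0,0,0,0,0,0,0,0,0,0,0,0,0,0,0,0,0,0,0,0,0,0]' -1;python3 -m inch '[0,0,-1,0,0,0,-3,0,0,0,-7,0,0,0,-11,0,0,0,-14,0,0,0,-14,0,0,0,-14,0]'; python3 -c "
from h import *
print(go(.4141,-.2825,.18,70)); print(sense()['q'],tool()[1][:,2])
cv2.imwrite('pics/s7.png',cv2.resize(grab_frame('scene')[50:260,220:420,::-1],None,fx=2.5,fy=2.5))"
```

```text
clock: 19.62
tool_pos: [0.6089, 0.0994, 0.0346]
ee_rot: [0.002, 0.986, -0.166, 0.014]
ft_force: [0.3, -0.5, 0.6]
width: 0.0757
clock: 20.62
tool_pos: [0.6088, 0.0993, 0.0345]
ee_rot: [0.003, 0.986, -0.166, 0.014]
ft_force: [-0.7, -1.5, 0.1]
width: 0.0258
clock: 21.5
tool_pos: [0.6043, 0.1006, 0.1735]
ee_rot: [0.003, 0.986, -0.166, 0.013]
ft_force: [-0.1, 0.1, -4.1]
width: 0.0262
[-5.44 42.43 -0.74  0.92]
[ 0.083   0.0574  1.7919 -0.0122  1.2689  1.9903] [ 0.0243 -0.0097 -0.9997]
```

View pics/s7.png

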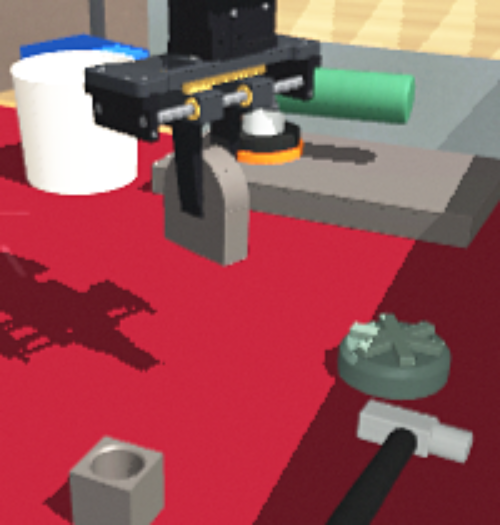

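The tablet is held upright, the finger near mid-width on the front face (~(190,180)). Carrying it to the plinth.

```bash
python3 -m inch '[-0.2,2,-0.7,0, -0.8,6,-0.7,0, -1.5,12,-0.7,0, -2.3,18,-0.7,0.9, -3.1,24,-0.7,0.9, -3.9,30,-0.7,0.9, -4.6,36,-0.7,0.9, -5.1,40,-0.7,0.9, -5.3,42,-0.7,0.9, -5.3,42.4,-0.7,0.9, -5.3,42.4,-0.7,0.9,-5.3,42.4,-0.7,0.9]'; python3 -c "
from h import *
print(go(.4158,-.2831,.127,70)); print(sense()['ft_force'],tool()[1][:,2])"
```

```text
clock: 23.05
tool_pos: [0.4152, -0.2819, 0.1787]
ee_rot: [0.003, 0.985, -0.173, 0.012]
ft_force: [-0.2, 0.2, -3.5]
width: 0.0259
[-0.03  0.08  5.17  0.08]
[-0.2153  0.166  -3.4933] [ 0.0222 -0.0093 -0.9997]
```

```bash
python3 -m inch '[0,0,1.5,0, 0,0.1,3.5,0, 0,0.1,4.7,0, 0,0.1,5.2,0, 0,0.1,5.2,0,0,0.1,5.2,0]'; python3 -c "
from h import *
print(go(.4158,-.2831,.119,70)); print(sense()['ft_force'],tool()[1][:,2])
cv2.imwrite('pics/s8.png',cv2.resize(grab_frame('scene')[130:310,20:190,::-1],None,fx=3.3,fy=3.3,interpolation=cv2.INTER_CUBIC))"
```

```text
clock: 23.8
tool_pos: [0.4165, -0.2837, 0.1275]
ee_rot: [0.003, 0.985, -0.173, 0.012]
ft_force: [0.6, -0.4, -2.5]
width: 0.0256
[-0.11 -0.03  0.85  0.09]
[ 0.5797 -0.3818 -2.505 ] [ 0.0233 -0.0102 -0.9997]
```

View pics/s8.png

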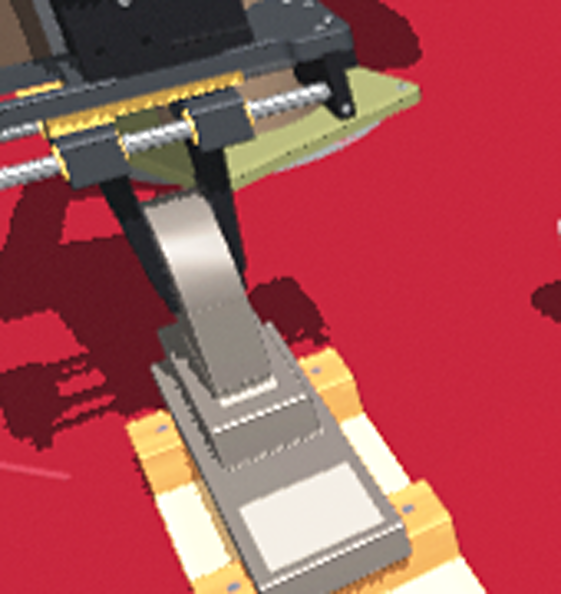

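```bash
python3 - <<'E'
from h import *
f=lambda u,v:(20+u/3.3-.35,130+v/3.3-.35)
t=np.radians(-20.1);ex=np.array([np.cos(t),np.sin(t)]);ey=np.array([-ex[1],ex[0]])
c=np.array([.4141,-.2825])
for n,z,ps in(('foot',.093,[(217,402),(272,375)]),('bed',.084,[(222,405),(277,380)]),('plinth',.084,[(214,432),(308,392)])):
    for p in ps:
        d=cast('scene',f(*p),z)[0]-c;print(n,d@ex*1e3,d@ey*1e3)
E
```

```text
foot 45.34616842177891 -13.709980586164043
foot 40.44070282731638 12.939873059398211
bed 35.71542918462845 -11.408323822834314
bed 32.48122555226509 15.34113859498956
plinth 54.43355808454254 -19.891570355655787
plinth 51.966658632467706 24.259003169327798
```

```bash
python3 - <<'E'
from h import *
im=grab_frame('scene')[:,:,::-1].copy()
cv2.imwrite('pics/s9full.png',im)
cv2.imwrite('pics/s9.png',cv2.resize(im[205:280,60:130],None,fx=8,fy=8,interpolation=cv2.INTER_CUBIC))
E
```

```text
(no output)
```

View pics/s9.png

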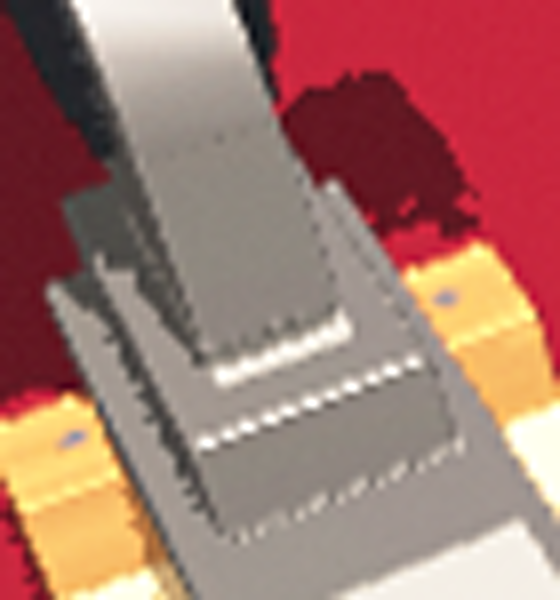

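```bash
python3 - <<'E'
from h import *
f=lambda u,v:(60+(u+.5)/8-.5,205+(v+.5)/8-.5)
t=np.radians(-20.1);ex=np.array([np.cos(t),np.sin(t)]);ey=np.array([-ex[1],ex[0]])
c=np.array([.4141,-.2825])
for n,z,ps in(('foot',.093,[(205,362),(340,312)]),('bed',.084,[(220,383),(352,335)]),('plinth',.084,[(203,445),(420,362)]),('plbot',.06,[(230,540),(462,443)])):
    for p in ps:
        d=cast('scene',f(*p),z)[0]-c;print(n,d@ex*1e3,d@ey*1e3)
# where foot corners should appear for aligned tablet at z .093
e=[np.r_[c+ex*.038+ey*s*.013,.093] for s in(-1,1)]
q=proj('scene',e);print((q-[60,205])*8)
E
```

```text
foot 40.771082204693535 -12.85068708354763
foot 41.17524983464035 12.705817282270258
bed 36.017536626037675 -11.275971399266924
bed 36.90279165841337 13.985513441569603
plinth 53.93144692076235 -19.11702871101773
plinth 54.61937786931326 21.965743886341475
plbot 53.06935398577148 -20.470063097852506
plbot 52.38993625385621 25.166652687623216
[[196.8556 351.9093]
 [333.2242 300.3735]]
```

```bash
python3 -m inch '[-0.2,-0.05,0,0, -0.33,-0.07,0.3,0, -0.33,-0.07,0.55,0,-0.33,-0.07,0.6,0]'; python3 - <<'E'
from h import *
print(tool())
im=grab_frame('scene')[:,:,::-1].copy()
cv2.imwrite('pics/s10.png',cv2.resize(im[205:280,60:130],None,fx=8,fy=8,interpolation=cv2.INTER_CUBIC))
E
```

```text
clock: 24.4
tool_pos: [0.4135, -0.2818, 0.121]
ee_rot: [0.003, 0.985, -0.173, 0.012]
ft_force: [-0.4, -0.3, -3.6]
width: 0.0257
(array([ 0.4135, -0.2818,  0.121 ]), array([[ 0.9399, -0.3407,  0.0228],
       [-0.3406, -0.9402, -0.0098],
       [ 0.0248,  0.0014, -0.9997]]))
```

View pics/s10.png

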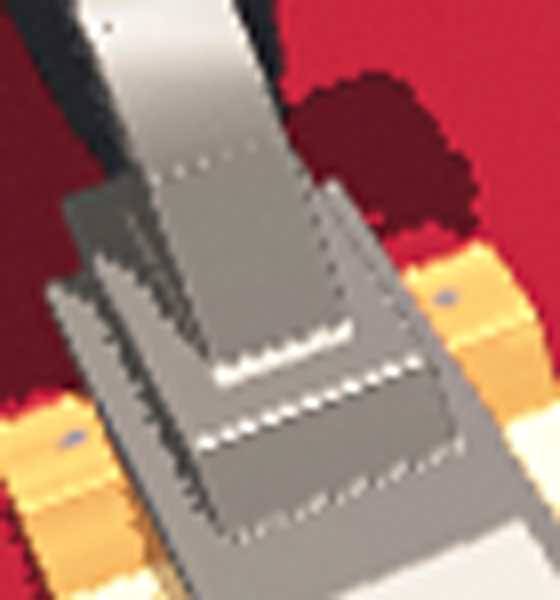

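The foot is parallel with the bed, about 2.5 mm above it, within 1 mm along and across. Foot corners are (215,370) and (345,322), bed corners (219,385) and (352,337). Lowering with a 0.5 mm nudge.

```bash
python3 -m inch '[0,-0.05,0.1,0, 0,-0.05,0.2,0, 0,-0.05,0.25,0]'; python3 -m inch '[0,0,0.1,0, 0,0,0.2,0, 0,0,0.2,0]';python3 -c "
from h import *
print(sense()['torque'],tool()[1][:,2])"
```

```text
clock: 24.82
tool_pos: [0.4137, -0.2814, 0.1185]
ee_rot: [0.003, 0.985, -0.173, 0.012]
ft_force: [-0.5, 0.0, -2.4]
width: 0.0254
clock: 25.2
tool_pos: [0.4138, -0.2815, 0.1185]
ee_rot: [0.003, 0.985, -0.173, 0.012]
ft_force: [-5.3, 2.9, 6.8]
width: 0.0258
[0.8311 0.9656 0.0764] [ 0.0224 -0.0097 -0.9997]
```

```bash
python3 -m inch '[0,0,0,0,0,0,0,0,0,0,0,0,0,0,0,0]' 0.3; python3 -m inch '[0,0,-2,0, 0,0,-5,0, 0,0,-8,0,0,0,-9,0,0,0,-9,0,0,0,-9,0]' ; python3 -c "
from h import *
print(go(.6356,-.0855,.15,93),tool()[1][:,2]);print(sense()['q'])"
```

```text
clock: 25.7
tool_pos: [0.4139, -0.2815, 0.1184]
ee_rot: [0.003, 0.985, -0.173, 0.012]
ft_force: [-0.6, -0.0, 0.1]
width: 0.0593
clock: 26.45
tool_pos: [0.4112, -0.2801, 0.2066]
ee_rot: [0.002, 0.985, -0.173, 0.011]
ft_force: [0.1, -0.3, 0.2]
width: 0.0618
[ 14.34 -25.94   5.96 -22.91] [ 0.0204 -0.008  -0.9998]
[-0.7102 -0.2311  2.0045  0.0075  1.3475  1.2064]
```

```bash
python3 -m inch '[1,-2,0,-3, 4,-7,0,-8, 7,-12,0,-13, 10,-17.5,1,-18, 12.5,-22.5,3,-22.9, 14,-25.3,6,-22.9, 14.3,-26,7,-22.9, 14.3,-26,7,-22.9, 14.3,-26,7,-22.9]' 0.7; python3 - <<'E'
from h import *
print(go(.6356,-.0855,.016,93))
a=grab_frame('top')[:,:,::-1];cv2.imwrite('pics/t11full.png',a);a=a[190:330,320:450]
b=grab_frame('scene')[120:330,20:330,::-1]
cv2.imwrite('pics/c11.png',np.hstack([cv2.resize(a,None,fx=3,fy=3),cv2.resize(b,(400,420))]))
E
```

```text
clock: 27.58
tool_pos: [0.6355, -0.086, 0.1406]
ee_rot: [0.005, 1.0, 0.026, 0.011]
ft_force: [0.2, -1.4, -0.3]
width: 0.0809
[-0.25 -0.17 12.45 -0.08]
```

View pics/c11.png

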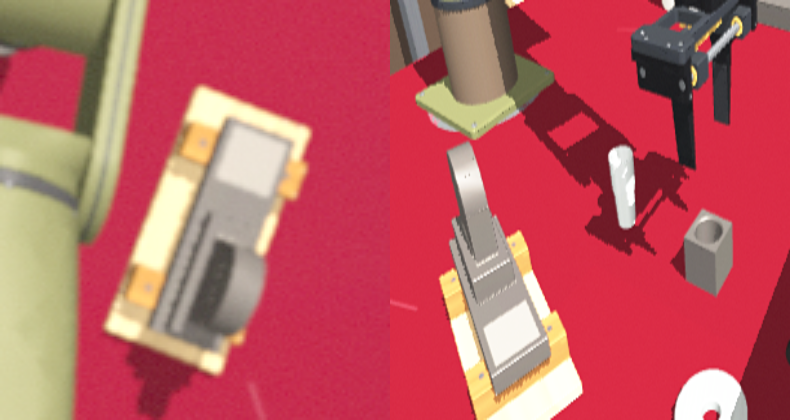

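The tablet stands upright on the plinth (left pane ~(240,285), right pane ~(470,215)). The gripper is over the block. 15 pictures viewed, so I'll rely on numbers and keep one for the end.

```bash
python3 -m inch '[-0.1,-0.1,3,0, -0.2,-0.2,7,0, -0.2,-0.2,11,0, -0.25,-0.2,12.4,0, -0.25,-0.2,12.4,0, -0.25,-0.2,12.4,0]'; python3 -c "
from h import *
print(go(.6356,-.0855,.016,93))"; python3 -m inch '[0,0,0,0,0,0,0,0,0,0,0,0,0,0,0,0,0,0,0,0,0,0,0,0]' -1;python3 -m inch '[0,0,-1,0,0,0,-3,0,0,0,-7,0,0,0,-11,0,0,0,-13,0,0,0,-13,0,0,0,-13,0]'; python3 -c "
from h import *
print(go(.5177,-.3204,.15,69.7),tool())"
```

```text
clock: 28.42
tool_pos: [0.6377, -0.0858, 0.0196]
ee_rot: [0.005, 1.0, 0.025, 0.013]
ft_force: [-0.2, -0.0, 0.4]
width: 0.0809
[-0.21 -0.05  0.36 -0.11]
clock: 29.18
tool_pos: [0.6378, -0.0856, 0.0199]
ee_rot: [0.005, 1.0, 0.025, 0.013]
ft_force: [-1.6, 1.0, 3.5]
width: 0.0502
clock: 30.05
tool_pos: [0.6331, -0.0842, 0.1478]
ee_rot: [0.005, 1.0, 0.025, 0.012]
ft_force: [-0.4, -0.2, -3.4]
width: 0.0501
[-12.71  23.01  -0.29  23.18] (array([ 0.6331, -0.0842,  0.1478]), array([[ 0.9985,  0.0503,  0.0235],
       [ 0.0505, -0.9987, -0.0085],
       [ 0.023 ,  0.0096, -0.9997]]))
```

```bash
python3 -m inch '[-1,2,-0.3,2, -3.5,6.5,-0.3,7, -6.2,11.5,-0.3,12, -9,16.5,-0.3,17, -11.3,20.8,-0.3,22, -12.5,23,-0.3,23.2, -12.5,23.1,-0.3,23.2, -12.5,23.1,-0.3,23.2]'; python3 -c "
from h import *
print(go(.5198,-.3212,.088,69.7),tool())"
```

```text
clock: 31.05
tool_pos: [0.5192, -0.321, 0.1491]
ee_rot: [0.002, 0.984, -0.177, 0.011]
ft_force: [0.4, 0.6, -1.9]
width: 0.05
[-0.08  0.    6.11 -0.05] (array([ 0.5192, -0.321 ,  0.1491]), array([[ 0.9373, -0.3478,  0.022 ],
       [-0.3477, -0.9376, -0.0072],
       [ 0.0231, -0.0009, -0.9997]]))
```

```bash
python3 -m inch '[0,0,2,0, -0.1,0,4.5,0, -0.1,0,5.8,0, -0.1,0,6,0, -0.1,0,6,0]'; python3 -c "
from h import *
print(go(.5198,-.3212,.081,69.7),sense()['ft_force'])"
```

```text
clock: 31.68
tool_pos: [0.52, -0.3211, 0.0895]
ee_rot: [0.002, 0.984, -0.176, 0.012]
ft_force: [0.2, -0.3, -2.4]
width: 0.0502
[-0.04  0.02  0.85 -0.03] [ 0.1769 -0.3082 -2.3605]
```

```bash
python3 -m inch '[-0.03,0,0.4,0, -0.03,0,0.7,0, -0.03,0,0.8,0,-0.03,0,0.8,0]'; python3 -m inch '[0,0,0.1,0, 0,0,0.2,0, 0,0,0.2,0]';python3 -c "
from h import *
print(sense()['ft_force'],sense()['torque'],tool()[1][:,2])"
```

```text
clock: 32.17
tool_pos: [0.5198, -0.3211, 0.0814]
ee_rot: [0.002, 0.984, -0.177, 0.012]
ft_force: [-0.4, -0.1, -2.1]
width: 0.0499
clock: 32.55
tool_pos: [0.52, -0.3212, 0.0801]
ee_rot: [0.002, 0.984, -0.176, 0.012]
ft_force: [-2.1, 1.9, 2.3]
width: 0.0502
[-2.1215  1.8785  2.2547] [ 0.2278  0.3634 -0.0195] [ 0.0226 -0.0077 -0.9997]
```

```bash
python3 -m inch '[0,0,0.1,0,0,0,0.1,0]'; python3 -m inch '[0,0,0,0,0,0,0,0,0,0,0,0,0,0,0,0]' 0.47; python3 -m inch '[0,0,-2,0, 0,0,-5,0, 0,0,-9,0,0,0,-12,0,0,0,-12,0,0,0,-12,0]' ; python3 -c "
from h import *
print(go(.4756,-.083,.12,69.7),tool());print(sense()['q'])"
```

```text
clock: 32.8
tool_pos: [0.52, -0.3212, 0.08]
ee_rot: [0.002, 0.984, -0.176, 0.012]
ft_force: [-3.1, 2.7, 5.3]
width: 0.0499
clock: 33.3
tool_pos: [0.5201, -0.3212, 0.0799]
ee_rot: [0.002, 0.984, -0.176, 0.012]
ft_force: [-0.3, -0.5, 0.6]
width: 0.0697
clock: 34.05
tool_pos: [0.5171, -0.3201, 0.1996]
ee_rot: [0.002, 0.984, -0.176, 0.012]
ft_force: [-0.5, 0.3, 0.3]
width: 0.0697
[-12.31 -20.78   7.69  -0.03] (array([ 0.5171, -0.3201,  0.1996]), array([[ 0.9374, -0.3475,  0.0221],
       [-0.3474, -0.9377, -0.0074],
       [ 0.0233, -0.0007, -0.9997]]))
[-0.6461  0.028   1.7774  0.0076  1.3141  1.2777]
```

```bash
python3 -m inch '[-1,-2,0,0, -4,-7,0,0, -7,-12,0,0, -9.5,-16,2,0, -11.8,-19.5,5,0, -12.3,-20.8,7.5,0, -12.3,-20.8,7.7,0, -12.3,-20.8,7.7,0]'; python3 - <<'E'
from h import *
print(go(.4756,-.083,.043,69.7))
im=grab_frame('top')[:,:,::-1];cv2.imwrite('pics/t12.png',im)
S=4;b=cv2.resize(im[120:330,140:440],None,fx=S,fy=S,interpolation=cv2.INTER_CUBIC)
def cen(n,m,z,win,a0=250,hole=False):
    m=m.astype(np.uint8);k=np.zeros_like(m);x0,y0,x1,y1=win;k[(y0-120)*S:(y1-120)*S,(x0-140)*S:(x1-140)*S]=1
    m=cv2.morphologyEx(m*k,cv2.MORPH_OPEN,np.ones((5,5)))
    for c in cv2.findContours(m,cv2.RETR_CCOMP if hole else 0,cv2.CHAIN_APPROX_NONE)[0]:
        if cv2.contourArea(c)<a0: continue
        M=cv2.moments(c);u=(np.array([M['m10'],M['m01']])/M['m00']+.5)/S-.5+[140,120]
        print(n,u,cast('top',u,z)[0],rect(cast('top',(c[:,0]+.5)/S-.5+[140,120],z)))
g=b.min(2)
u=proj('top',[.5177,-.3204,.11])[0];print(u)
x,y=u.astype(int)
print(b[(y-120)*S+4,(x-140)*S-60:(x-140)*S+60:6].min(1))
print(b[(y-120)*S-60:(y-120)*S+60:6,(x-140)*S].min(1))
for t in(125,145):cen('blk%d'%t,(g>t)&(g<205),.11,(x-16,y-16,x+17,y+17),hole=True)
cen('bore',(g<125),.11,(x-8,y-8,x+9,y+9),80)
E
```

```text
clock: 35.05
tool_pos: [0.4756, -0.0828, 0.12]
ee_rot: [0.002, 0.984, -0.176, 0.011]
ft_force: [0.2, -0.0, 0.5]
width: 0.0698
[-0.17  0.02  7.69 -0.02]
[409.1891 243.6641]
[106  69  72 104 152 140 113 107 104 105 107 105  93  63  64 103 146 145
 107  76]
[170 211 216 203 169 139  97  96 105 103 105 108 105 107 122 124 152 142
 104 114]
blk125 [409.0075 241.273 ] [ 0.5238 -0.32  ] [ 0.5219 -0.3113 80.8881 78.0453 70.9113]
blk125 [409.829  242.5476] [ 0.5206 -0.322 ] [ 0.5207 -0.3225 39.1066 34.7318 47.8134]
blk145 [406.5686 249.4807] [ 0.5028 -0.3137] [ 0.5045 -0.3156 48.6737 19.4346 72.257 ]
blk145 [410.3882 233.8978] [ 0.5426 -0.3235] [ 0.5444 -0.3176 73.8103 34.4092 65.4046]
bore [409.8384 242.5032] [ 0.5207 -0.3221] [ 0.5209 -0.3227 38.0951 33.3134 47.8113]
```

```bash
cat > prof.py <<'E'
from h import *
def prof(im,c,ang,z,half=36,band=((-23.5,-19.5),(19.5,23.5)),n='top'):
    t=np.radians(ang);ex=np.array([np.cos(t),np.sin(t)]);ey=np.array([-ex[1],ex[0]]);s=np.arange(-half,half+.1,1.0)
    for nm,a,b in(('x',ex,ey),('y',ey,ex)):
        for lo,hi in band:
            acc=[]
            for w in np.arange(lo,hi+.1,1):
                P=np.c_[np.array(c)+(s[:,None]*a+w*b)/1e3,np.full(len(s),z)]
                q=proj(n,P).astype(np.float32)
                acc.append(cv2.remap(im,q[None,:,0],q[None,:,1],cv2.INTER_CUBIC)[0].astype(int))
            m=np.mean(acc,0);print(nm,lo,hi,'min',[f"{int(k)}:{int(v)}" for k,v in zip(s,m.min(1)) if abs(k)>14])
E
python3 - <<'E'
from prof import *
prof(cv2.imread('pics/t12.png'),(.5177,-.3204),-20.3,.11)
print('REF');prof(cv2.imread('pics/top0.png'),(.6356,-.0855),3,.05)
E
```

```text
x -23.5 -19.5 min ['-36:123', '-35:125', '-34:127', '-33:127', '-32:126', '-31:123', '-30:121', '-29:120', '-28:120', '-27:120', '-26:122', '-25:126', '-24:132', '-23:138', '-22:144', '-21:151', '-20:155', '-19:157', '-18:156', '-17:155', '-16:156', '-15:156', '15:152', '16:152', '17:152', '18:153', '19:153', '20:153', '21:153', '22:154', '23:156', '24:160', '25:165', '26:171', '27:176', '28:179', '29:182', '30:185', '31:187', '32:189', '33:191', '34:190', '35:186', '36:178']
x 19.5 23.5 min ['-36:106', '-35:107', '-34:107', '-33:107', '-32:107', '-31:106', '-30:103', '-29:100', '-28:100', '-27:104', '-26:112', '-25:124', '-24:134', '-23:145', '-22:152', '-21:156', '-20:158', '-19:158', '-18:157', '-17:156', '-16:156', '-15:157', '15:156', '16:156', '17:156', '18:155', '19:155', '20:154', '21:155', '22:158', '23:165', '24:173', '25:182', '26:190', '27:198', '28:201', '29:205', '30:207', '31:208', '32:207', '33:207', '34:206', '35:201', '36:195']
y -23.5 -19.5 min ['-36:43', '-35:46', '-34:57', '-33:76', '-32:90', '-31:96', '-30:100', '-29:103', '-28:105', '-27:110', '-26:118', '-25:1
[... 1938 characters left out ...]
17:163', '-16:162', '-15:161', '15:163', '16:163', '17:163', '18:163', '19:162', '20:161', '21:161', '22:155', '23:147', '24:137', '25:121', '26:105', '27:91', '28:71', '29:57', '30:45', '31:35', '32:32', '33:30', '34:29', '35:31', '36:32']
y 19.5 23.5 min ['-36:48', '-35:47', '-34:46', '-33:45', '-32:44', '-31:46', '-30:47', '-29:54', '-28:69', '-27:86', '-26:107', '-25:127', '-24:138', '-23:150', '-22:156', '-21:160', '-20:163', '-19:164', '-18:164', '-17:163', '-16:161', '-15:160', '15:157', '16:157', '17:157', '18:156', '19:157', '20:158', '21:158', '22:158', '23:154', '24:146', '25:137', '26:122', '27:102', '28:84', '29:65', '30:56', '31:50', '32:45', '33:46', '34:47', '35:45', '36:42']
```

Edge profiles put the block centred on its bed within 0.5 mm and square. Now the vase.

```bash
python3 -m inch '[-0.05,0,2,0, -0.1,0,4.5,0, -0.2,0,6.8,0, -0.2,0,7.5,0, -0.2,0,7.6,0, -0.2,0,7.6,0]'; python3 -c "
from h import *
print(go(.4756,-.083,.043,69.7))"; python3 -m inch '[0,0,0,0,0,0,0,0,0,0,0,0,0,0,0,0,0,0,0,0,0,0,0,0]' -1;python3 -c "
from h import *
print(sense())"; python3 -m inch '[0,0,-1,0,0,0,-3,0,0,0,-7,0,0,0,-12,0,0,0,-15,0,0,0,-15,0,0,0,-15,0]'; python3 - <<'E'
from h import *
print(go(.5177,-.3204,.2,69.7),tool())
cv2.imwrite('pics/s13.png',grab_frame('scene')[:,:,::-1])
E
```

```text
clock: 35.85
tool_pos: [0.4772, -0.0837, 0.046]
ee_rot: [0.002, 0.984, -0.177, 0.013]
ft_force: [0.6, -0.1, -0.4]
width: 0.0702
[-0.18 -0.01  0.3  -0.08]
clock: 36.6
tool_pos: [0.4772, -0.0837, 0.0461]
ee_rot: [0.002, 0.984, -0.177, 0.013]
ft_force: [-0.8, -0.4, 1.1]
width: 0.036
{'clock': 36.6, 'q': array([-0.2839, -0.091 ,  2.1704, -0.0012,  1.0356,  1.6431]), 'qd': array([ 0.0004, -0.0012, -0.0002,  0.0019, -0.0011,  0.0023]), 'tau': array([  0.1219, -26.9009, -31.188 ,   0.0952,  -0.2378,  -0.0043]), 'tool_pos': array([ 0.4772, -0.0837,  0.0461]), 'ee_rot': array([ 0.0019,  0.9842, -0.1768,  0.0131]), 'ft_force': array([-0.8277, -0.3518,  1.1054]), 'torque': array([0.0447, 0.1318, 0.0065]), 'width': 0.03598665368904368}
clock: 37.48
tool_pos: [0.4725, -0.0822, 0.1945]
ee_rot: [0.002, 0.984, -0.177, 0.012]
ft_force: [-0.6, -0.2, -1.0]
width: 0.0359
[12.54 20.76 -0.26 -0.08] (array([ 0.4725, -0.0822,  0.1945]), array([[ 0.9371, -0.3482,  0.0231],
       [-0.3481, -0.9374, -0.0078],
       [ 0.0244, -0.0007, -0.9997]]))
```

```bash
python3 -m inch '[1,2,-0.3,0, 4,7,-0.3,0, 7.2,12.2,-0.3,0, 10.2,17,-0.3,0, 12,19.8,-0.3,0, 12.6,20.6,-0.3,0, 12.7,20.8,-0.3,0, 12.7,20.8,-0.3,0]'; python3 -c "
from h import *
print(go(.5194,-.321,.166,69.7),tool()[0])"
```

```text
clock: 38.52
tool_pos: [0.5185, -0.32, 0.1989]
ee_rot: [0.001, 0.984, -0.176, 0.011]
ft_force: [-1.2, 0.1, -0.2]
width: 0.0358
[ 0.05  0.06  3.29 -0.02] [ 0.5185 -0.32    0.1989]
```

```bash
python3 -m inch '[0,0.05,1.5,0, 0.05,0.05,3,0, 0.05,0.05,3.3,0, 0.05,0.05,3.3,0]'; python3 - <<'E'
from h import *
p,R=tool();print(p,sense()['width'],go(.5194,-.321,.12,69.7))
im=grab_frame('scene')[:,:,::-1].copy();cv2.imwrite('pics/s14.png',im)
zf=p[2]-.0461
print('foot z',zf)
ax=np.array([.5177,-.3204])
for h in(0,.005,.01,.015,.02):
    q=proj('scene',[np.r_[ax,zf+h]])[0];r=int(round(q[1]))
    row=im[r,int(q[0])-18:int(q[0])+19].astype(int)
    print(h,q,[f"{a}/{b}" for a,b in zip(row.min(1),row.max(1))])
E
```

```text
clock: 39.02
tool_pos: [0.5192, -0.3205, 0.1652]
ee_rot: [0.001, 0.984, -0.176, 0.01]
ft_force: [-0.7, -0.1, -0.5]
width: 0.036
[ 0.5192 -0.3205  0.1652] 0.03598300967730761 [-0.06  0.04  4.52 -0.01]
foot z 0.11908547734869021
0 [102.6706 255.5737] ['69/78', '70/78', '82/91', '93/105', '95/105', '91/101', '67/73', '66/73', '75/81', '150/155', '233/235', '240/242', '240/243', '243/245', '247/249', '248/250', '250/251', '251/252', '251/252', '252/252', '251/252', '250/251', '248/250', '248/250', '246/248', '245/247', '238/241', '238/243', '91/102', '112/128', '112/127', '108/123', '103/114', '91/103', '76/86', '92/103', '120/133']
0.005 [101.7297 252.8085] ['72/80', '71/81', '71/79', '73/80', '83/93', '91/104', '67/74', '64/73', '90/96', '201/206', '233/236', '239/240', '240/243', '243/245', '247/249', '249/250', '250/251', '251/252', '251/252', '252/252', '251/252', '249/251', '249/250', '248/249', '246/247', '243/245', '240/241', '236/238', '233/236', '218/223', '180/185', '120/138', '131/149', '137/155', '138/155', '141/156', '139/155']
0.01 [100.7794 250.0159] ['70/79', '71/80', '7
[... 505 characters left out ...]
'238/241', '240/242', '244/245', '246/248', '247/249', '249/251', '251/252', '251/252', '251/252', '251/252', '249/251', '248/250', '248/249', '246/248', '244/246', '242/244', '238/242', '236/239', '227/230', '208/215', '182/185', '140/157', '143/157', '147/160', '145/159', '143/155']
0.02 [ 98.8502 244.3469] ['66/74', '72/82', '92/103', '75/85', '73/81', '74/81', '70/79', '93/99', '195/200', '227/232', '235/237', '238/241', '241/243', '243/245', '246/248', '246/249', '249/251', '250/252', '251/252', '251/252', '250/252', '249/250', '248/250', '248/250', '246/248', '245/247', '243/245', '240/243', '236/239', '229/231', '216/220', '194/196', '138/156', '111/216', '93/255', '48/151', '52/155']
```

Vase axis appears within about 1 mm of the bore axis in the scene view, and clearance is 3.5 mm or more. Lowering.

```bash
python3 -m inch '[0,0.02,0.8,0, 0,0.02,1.6,0, 0,0.03,2.3,0, 0,0.03,2.5,0,0,0.03,2.5,0]'; python3 -m inch '[-0.05,0,0.6,0, -0.05,0,1.2,0, -0.05,0,1.5,0, -0.05,0,1.5,0]'; python3 -c "
from h import *
print(go(.5194,-.321,.12,69.7),tool()[0],sense()['torque'])"
```

```text
clock: 39.7
tool_pos: [0.5199, -0.3213, 0.1407]
ee_rot: [0.001, 0.984, -0.176, 0.011]
ft_force: [-0.3, -0.5, -0.6]
width: 0.0357
clock: 40.2
tool_pos: [0.5195, -0.321, 0.1251]
ee_rot: [0.001, 0.984, -0.176, 0.01]
ft_force: [-0.0, -0.5, -0.7]
width: 0.036
[-0.02  0.    0.51 -0.02] [ 0.5195 -0.321   0.1251] [ 0.0864  0.0582 -0.0346]
```

```bash
python3 -m inch '[0,0,0.2,0, 0,0,0.4,0, 0,0,0.45,0]'; python3 -m inch '[0,0,0.1,0,0,0,0.15,0,0,0,0.15,0]';python3 -m inch '[0,0,0.1,0,0,0,0.15,0,0,0,0.15,0]'
```

```text
clock: 40.58
tool_pos: [0.5195, -0.321, 0.1205]
ee_rot: [0.001, 0.984, -0.176, 0.01]
ft_force: [-0.5, -0.3, -0.8]
width: 0.0357
clock: 40.95
tool_pos: [0.5201, -0.3214, 0.1201]
ee_rot: [0.001, 0.984, -0.176, 0.011]
ft_force: [-0.2, 0.5, 5.8]
width: 0.0357
clock: 41.32
tool_pos: [0.5208, -0.3217, 0.1202]
ee_rot: [0.002, 0.984, -0.176, 0.012]
ft_force: [-1.5, 1.1, 7.1]
width: 0.0359
```

Contact is exactly at the expected bore-floor height (TCP z = 0.120). Releasing and backing off.

```bash
python3 -m inch '[0,0,0,0,0,0,0,0,0,0,0,0,0,0,0,0]' 0.3; python3 -m inch '[0,0,-2,0, 0,0,-5,0, 0,0,-8,0,0,0,-10,0,0,0,-10,0,0,0,-10,0]' ; python3 -m inch '[1,-5,0,0,3,-11,0,0,5,-17,0,0,7,-23,0,0,8,-28,0,0,8,-28,0,0,8,-28,0,0]'; python3 - <<'E'
from h import *
a=grab_frame('top')[:,:,::-1].copy();b=grab_frame('scene')[:,:,::-1].copy()
cv2.imwrite('pics/t15.png',a);cv2.imwrite('pics/s15.png',b)
m=np.hstack([cv2.resize(a[190:330,330:450],(390,455),interpolation=cv2.INTER_CUBIC),cv2.resize(b[160:350,40:200],(390,455),interpolation=cv2.INTER_CUBIC)])
cv2.imwrite('pics/c15.png',m)
E
```

```text
clock: 41.82
tool_pos: [0.5206, -0.3216, 0.1198]
ee_rot: [0.002, 0.984, -0.176, 0.012]
ft_force: [-0.1, 0.2, -0.5]
width: 0.0614
clock: 42.58
tool_pos: [0.5179, -0.3205, 0.2186]
ee_rot: [0.001, 0.984, -0.176, 0.011]
ft_force: [1.2, -0.2, 0.2]
width: 0.0618
clock: 43.45
tool_pos: [0.6893, -0.0859, 0.2189]
ee_rot: [0.001, 0.984, -0.176, 0.009]
ft_force: [-0.6, 0.3, -0.4]
width: 0.0619
```

View pics/c15.png

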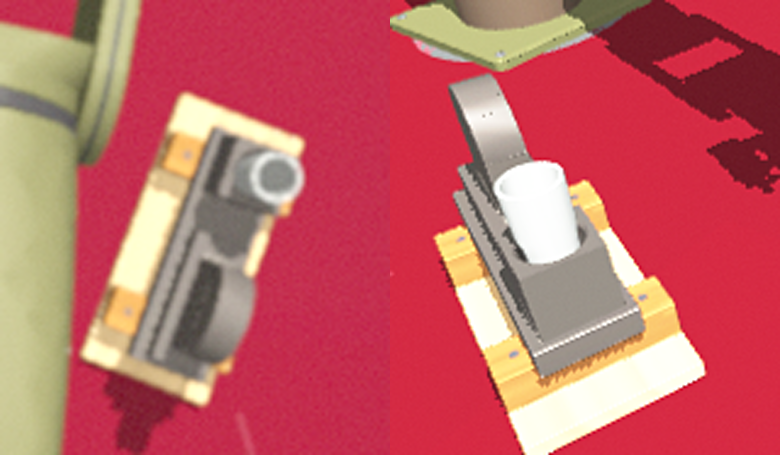

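The last picture shows the whole stack standing: vase upright in the bore (right pane ~(540,210)), tablet upright behind it, and the gripper well clear. Handing in.

```bash
python3 -m inch '[0,0,0,0,0,0,0,0]'; python3 -c "
from station import finish_job
print(finish_job())"
```

```text
clock: 43.8
tool_pos: [0.6888, -0.088, 0.2199]
ee_rot: [0.001, 0.984, -0.178, 0.01]
ft_force: [1.1, 0.4, 0.2]
width: 0.062
the job is handed in; nothing more can be done
None
```

All five pieces are set in the order you asked, and I handed the job in at about 44 s. I lowered each piece until the wrist force showed contact, then released it, and left the hammer, flange disc and grinding head where they were.

| Piece | Last check |
|---|---|
| Base slab | about 0.6 mm off the cradle's centre, within about 0.3° of square |
| Plinth | about 0.5 mm off its bed |
| Tablet | within about 1 mm of its bed just before the final lowering, upright afterwards |
| Block | edges within about 0.5 mm of its bed, square |
| Vase | touched down at the expected bore-floor height, upright |

- **Tablet:** the scene camera showed it 3–4 mm too far along the plinth in the grip, so I shifted it before setting it down. I could not measure its position again after release, because the plinth bed was hidden from view.
- **Block:** a rough reading of the bore centre suggested it was 3 mm off. The sharper edge profiles did not agree, and I put the difference down to shading in the bore.
- **Tool tilt:** the gripper was tilted about 1.3° by the end. It was nearly the same at each grasp and set-down, so it did not visibly tip any piece.
- **Final picture:** the whole memorial was standing with the gripper well clear.

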